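# Shut the vegetable bin and turn its cam fastener home

## Robot

A 6-joint arm with a two-finger parallel gripper is mounted at the origin on a cart in front of the work surface, level with it; the furniture and walls round the work are solid. World frame = base frame: x ahead of the robot, y to its left, z up, the work surface at z = 0. Lengths are in m, angles in degrees, forces in N, time in s.
With the tool pointing down it reaches from about 0.275 to 0.725 m from the base axis. Payload 15.9 kg.
Tool frame: the origin (TCP) lies between the finger pads; the fingertips stand 19 mm ahead of it and the grasp point (between the pads) is the TCP; z points along the fingers, y is the line along which they close (so a half turn about z gives the same grasp; the last joint's range is limited). The gripper opens to 85 mm and grips with 20 to 120 N. Pads are 22 mm wide; open, the fingers measure 114 mm over their backs; the gripper's body (76 mm by 85 mm) begins 54 mm behind the grasp point. The pads swing forward as they close: fully open they stand 13 mm farther back than shut.
Start: joints at [-68.411, 12.198, -1.971, 75.831, 0, 90], TCP at [0.184, -0.465, 0.25] pointing down, gripper open.
Joint ranges: [-170.91, 170.91], [-42.67, 98.43], [-65.05, 77.54], [-120.47, 116.71], [-90, 82.35], [-180, 180]. Speed limits (degrees/s): [108.29, 108.29, 136.94, 147.25, 180, 180].

## Interface

Orientations are given as [roll, pitch, yaw] about the fixed x, y, z axes, in that order (R = Rz(yaw) Ry(pitch) Rx(roll)).
In Python, from station import read_state, camera, sign_off gives the robot as it stands.
- The arm moves only by the shell command python3 -m crank 'ROWS' [FORCE]. ROWS is a JSON object of lists of equal length, an entry for each row: "linear": the shift along the tool's x, y, z in mm, a list of three; "turn": the turn, a rotation vector about the tool's x, y, z in degrees, a list of three; "fingers": the finger opening in mm, from 0 to 85.4. In form: {"linear": [[tx, ty, tz], ...], "turn": [[wx, wy, wz], ...], "fingers": [fingers, ...]}. A call has 1 to 5 rows; each row shifts and turns the commanded pose from where the row before left it, along the tool's axes as they then stand; what a row does not reach is not made up. A row lasts 1/8 s, in which the tool goes at most 62.5 mm and 10.7 degrees, less where a joint would pass 70% of its speed; a pose out of reach is approached as far as the arm can. A call is refused whole if a number of a shift passes 62.5 or a number of a turn 10.7, either way. A call with a gripper value outside its range is refused whole. The fingers move at their own pace and stop on an object; FORCE is the grip in N (left out, the last holds). Time passes only in rows, so rows that do not move let the fingers close. It gives the time, the measured TCP pose, the force, the opening and the grip force at its end, in the units of the state.
- read_state(): the state, without advancing time (a new reading comes with each control period).
- camera(name): name is "scene" or "top"; returns a dict with "img" (420x560x3 uint8, red, green, blue), "depth" (420x560 float32, m along the optical axis (not along the pixel's ray), 0 where there is no reading), "camera_matrix" (3x3 intrinsics, pixels), "R" (3x3) and "t" (3): a world point X has camera coordinates R X + t. Camera axes: x right, y down, z forward; pixel columns grow to the right and rows downward; lengths in m; the calibration is good to about 2 mm. A picture is of the moment at which its call begins.
- sign_off(): hands the job in; it is judged then, once.
The state is a dict: "t": time; "qpos": joint angles; "joint_velocities": joint speeds; "joint_efforts": joint torques, N m; "eef_pos": TCP position; "orientation": TCP orientation; "wrist_force": force on the tool from outside, world axes, zero at the start; "wrist_torque": the same for the moment, N m; "gripper_width": finger opening in m; "grip_force": force on a finger pad.
Only numpy, scipy, OpenCV 4.12 (cv2) and the standard library are available. Lean on these libraries where they do the work, as an engineer would, in place of code of your own. Each camera call takes 0.05 s, during which the arm holds its last target. There are 200 camera calls.

## Task

Close the lid of the wooden vegetable bin, then turn the steel handle on the bin's front ledge anticlockwise (seen from above), over the rise of its cam, until it drops into the low notch and stays there. Work gently: press the lid and push the handle no harder than they need, stop turning as soon as the handle has dropped in, and leave the tin, the spice jar and the mug around the bin alone.

Things in the scene. Friction and masses are not known exactly. Their poses are not given: they have to be found in the camera images.
- bin: Wooden box fixed on the worktop, 270 mm deep (x), 260 wide (y), 110 high, yaw up to 0.4 rad either way. Origin: centre of its underside; its -x is the front, nearer the robot. The front 80 mm (x -135 to -55 mm) is a solid ledge, top at 110 mm, with the steel fastener on it; the rest is hollow (onion and garlic inside) under the lid.
- bin_lid (a joint): Angle of the lid, rad: 0 = shut (its top is then level with the ledge), grows as the front edge rises; starts at 0.35 to 0.8. The hinge is stiff, so the lid stays at any angle; a downward push of some 2 to 5 N at point lid_press moves it. The stop at 0 is hard; more than 30 N harms it.
- lid_hinge (a point): Middle of the lid's hinge axis (along the bin's y) at the back: bin x +125 mm, z 105 mm. The lid is a flat wooden panel reaching 178 mm from here to its front edge, 258 mm wide, 10 mm thick, 0.35 kg.
- lid_press (a point): Point on the lid's top face, on its centre line, 110 mm from the hinge axis: a good place to press it down, following its arc. It moves with the lid.
- catch_handle (a joint): Angle of the handle about the upright axis through point pivot, rad: 0 = knob end points to the bin's +y (left); grows anticlockwise seen from above; at 1.57 the knob end points to the front (bin's -x) and the nose at the other end lies over the lid. Starts at 0 to 0.1. The handle is a dark steel bar 16 mm wide, 12 high, its underside 17 mm above the ledge when down.
- catch_lift (a joint): Height of the handle above its lowest position on its post, m: 0 = down (before the ramp, or dropped into the notch), about 0.006 on the ridge. A spring presses it down with 9.5 N, 13 N when lifted. It slides up and down on the post and must be free to rise 6.5 mm while it turns.
- knob_top (a point): Centre of the top of the handle's knob, an upright round steel peg 18 mm in diameter, 85 mm from the turning axis, standing 17 to 65 mm above the ledge when down (top 175 mm above the worktop). Moves with the handle. Pushed sideways it takes 1 N before the ramp, 2 to 6 N on it, next to none in the drop, and fast rising force at the end wall; more than 11 N harms the fastener.
- pivot (a point): Fixed point on the ledge's top at the handle's turning axis, bin x -95 mm, y 0; axes as the bin's. Round it lies the steel cam ring, 76 mm across. Along the pin's path it has a ramp 0.6 rad long, a level ridge 0.35 rad long, a steep fall into the notch, then a hard end wall.
- cam_pin (a point): Foot of the pin under the handle's bar, 30 mm from the turning axis, that rides on the cam ring. How the ring is set differs each time and is not measured: the ramp's foot lies at a handle angle of 0.15 to 1.1, and the handle rests in the notch at some angle between 1.25 and 2.25 (about 1.1 past the foot), with under 0.1 rad of play before the end wall.
- tin: Loose tin, 75 mm in diameter, 110 mm high, beside the bin on its left (+y). Origin under its centre. To be left alone.
- spice_jar: Loose spice jar, 45 mm in diameter, 106 mm high, beside the bin on its right (-y). Origin under its centre. To be left alone.
- mug: Loose mug, 80 mm in diameter, 91 mm high, in front of the bin to the right. Origin under it. To be left alone.

How it is judged:
By the outcome, as a careful person would: the job done as asked, in the order asked, and still so for the second after the job is handed in, with the robot touching nothing.
It also fails if it takes over 72 s, if anything falls off the work surface, if the arm or the gripper's body presses on something with over 40 N, if the wrist force passes 120 N, or if a joint passes its speed limit or range.

## Working session

There is one attempt and no reset: what is moved stays moved. The work goes in short steps, Python scripts to look and compute and a shell command to move; the robot and the scene stay as the last step left them, time stands still between calls to the robot, and variables do not carry over. Pictures are saved under pics/ and viewed, at most 10 in all, crops included, and the job is handed in when it is done.

```bash
mkdir -p pics
cat > h.py <<'E'
import numpy as np, cv2
from station import read_state, camera
def world(c):
    K=c["camera_matrix"];d=c["depth"];v,u=np.indices(d.shape)
    P=np.stack([(u-K[0,2])/K[0,0]*d,(v-K[1,2])/K[1,1]*d,d],-1)
    W=(P-c["t"])@c["R"]; W[d==0]=np.nan
    return W
E
python3 - <<'E'
from h import *
s=read_state();print(s)
for n in("scene","top"):
    c=camera(n);cv2.imwrite(f"pics/{n}0.png",c["img"][:,:,::-1]);np.savez(f"{n}0.npz",**c)
E
```

```text
{'t': 0.0, 'qpos': array([-6.84098528e+01,  1.22255174e+01, -2.01015832e+00,  7.58318410e+01,
       -9.18260165e-04,  9.00001329e+01]), 'joint_velocities': array([ 0.00081004,  0.04341391, -0.00459639,  0.07668264,  0.05996189,
       -0.12602499]), 'joint_efforts': array([ 1.59325093e-03, -6.86161208e+01,  4.87117982e+01,  1.74728106e-02,
        2.76654346e-04,  5.60994494e-06]), 'eef_pos': array([ 0.18385338, -0.46460694,  0.24979664]), 'orientation': array([-1.79932483e+02,  9.18416173e-04,  2.15900153e+01]), 'wrist_force': array([0.78419756, 0.45314626, 1.43219244]), 'wrist_torque': array([0.05391949, 0.02432112, 0.02939979]), 'grip_force': 0.0, 'gripper_width': 0.08536647971710684}
```

View pics/scene0.png

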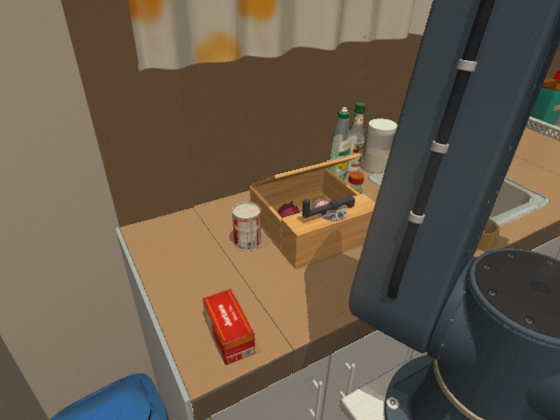

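View pics/top0.png

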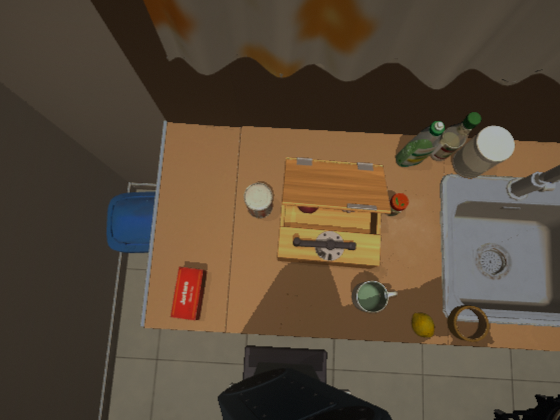

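The top view shows the ledge at about (278–380, 228–266), the knob at (297, 241), the raised lid at (283–388, 160–212), the tin at (258, 198), the jar at (399, 203) and the mug at (372, 296). Next I measure them.

Run:
```python
from h import *
c=np.load("top0.npz");W=world(c)
print("cam",-c["R"].T@c["t"],c["camera_matrix"][0,0])
v,u=np.indices(W.shape[:2])
box=(u>260)&(u<400)&(v>150)&(v<275)
Z=W[...,2]
m=box&(abs(Z-.11)<.006)&(v>222)&(u>272)&(u<386)
r=cv2.minAreaRect((W[m][:,:2]*1000).astype(np.float32));print("ledge",r,m.sum())
print(cv2.boxPoints(r))
# front edge line
pts=W[m][:,:2]
k=box&(Z>.165)&(Z<.19)&(v>225)&(u<312);print("knob",k.sum(),np.median(W[k],0),W[k].min(0),W[k].max(0))
b=box&(Z>.13)&(Z<.15)&(v>225)&(u<365);print("bar",b.sum());print(cv2.fitLine((W[b][:,:2]).astype(np.float32),2,0,.01,.01).ravel())
print(W[241,297],W[245,353])
l=box&(v>160)&(v<212)&(u>288)&(u<384)&(Z>.115)
A=np.c_[W[l][:,:2],np.ones(l.sum())];p,*_=np.linalg.lstsq(A,Z[l],rcond=None);res=Z[l]-A@p
g=abs(res)<.01;p,*_=np.linalg.lstsq(A[g],Z[l][g],rcond=None);print("lid",p,"angle",np.arctan(np.hypot(*p[:2])),"dir yaw",np.degrees(np.arctan2(-p[1],-p[0])),g.mean(),Z[l].max())
for n,(a,b_) in dict(tin=(258,195),jar=(400,200),mug=(372,296)).items():
    q=W[b_-22:b_+22,a-22:a+22].reshape(-1,3);q=q[(q[:,2]>.075)&(q[:,2]<.125)]
    print(n,np.nanmin(q,0),np.nanmax(q,0))
```

```text
cam [0.3728224  0.0389236  1.21434023] 436.5179470291544
ledge ((519.1025390625, -81.54190063476562), (95.50591278076172, 259.7578125), 0.36279764771461487) 2619
[[ 470.52814   48.03204]
 [ 472.1729  -211.72058]
 [ 567.67694 -211.11584]
 [ 566.03217   48.63678]]
knob 45 [0.51578211 0.00286287 0.17381541] [ 0.50673983 -0.00465745  0.16666029] [0.52392103 0.01022942 0.17902791]
bar 397
[ 0.0096883  -0.9999531   0.51512086 -0.07361174]
[0.5137252  0.00275876 0.17445347] [ 0.51569945 -0.13686726  0.14083242]
lid [-0.72156343  0.02262657  0.64469997] angle 0.6252851401681178 dir yaw -1.7960755074284611 0.9969332389714556 0.2197184504368276
tin [0.59768987 0.07026075 0.07537741] [0.6709148  0.1440261  0.11486706]
jar [ 0.58697716 -0.28371518  0.07505444] [ 0.66449837 -0.20639185  0.11152234]
mug [ 0.35625336 -0.2510532   0.07543312] [ 0.43585171 -0.15588408  0.09494753]
```

```bash
python3 -m crank '{"linear":[[0,0,-20],[0,0,-20],[36,-30,0],[36,-30,0],[36,-30,0]],"turn":[[0,0,10.7],[0,0,10.7],[0,0,0],[0,0,0],[0,0,0]],"fingers":[0,0,0,0,0]}' 20
python3 -m crank '{"linear":[[36,-30,0],[36,-30,0],[36,-30,0],[36,-30,0],[36,-30,0]],"turn":[[0,0,0],[0,0,0],[0,0,0],[0,0,0],[0,0,0]],"fingers":[0,0,0,0,0]}'
```

```text
t: 0.72
eef_pos: [0.2925, -0.3735, 0.2901]
orientation: [-180.0, 0.0, 0.2]
wrist_force: [0.8, -0.1, 0.2]
gripper_width: -0.0002
grip_force: 0.0
t: 1.35
eef_pos: [0.4721, -0.2227, 0.2901]
orientation: [-180.0, 0.0, 0.2]
wrist_force: [-0.1, -1.1, 0.4]
gripper_width: -0.0003
grip_force: 0.0
```

Run:
```python
from h import *
c=np.load("top0.npz");W=world(c);Z=W[...,2]
# front edge of ledge: per column lowest row at ledge height
E=[]
for u in range(284,376):
    vs=[v for v in range(225,275) if abs(Z[v,u]-.11)<.006]
    if vs:E.append(W[max(vs),u,:2])
E=np.array(E,np.float32);f=cv2.fitLine(E,2+0,0,.01,.01).ravel() if 0 else cv2.fitLine(E,cv2.DIST_HUBER,0,.001,.001).ravel();print("front",f,np.degrees(np.arctan(f[0]/f[1])))
# lid front edge and side
for v in (230,245,258):
    us=[u for u in range(260,400) if abs(Z[v,u]-.11)<.006];print(W[v,min(us)],W[v,max(us)])
```

```text
front [ 0.03474581  0.9993962   0.47719306 -0.07293011] 1.9911889
[0.54864713 0.04521571 0.10873068] [ 0.56281022 -0.21114662  0.10531091]
[0.50989306 0.04828125 0.10823767] [ 0.5236616  -0.21067675  0.10841898]
[0.47911192 0.01107743 0.10493046] [ 0.49013884 -0.20760728  0.11175455]
```

```bash
python3 -m crank '{"linear":[[36,-27,0],[36,-27,0],[36,-27,0],[36,-27,0],[36,-27,0]],"turn":[[0,0,0],[0,0,0],[0,0,0],[0,0,0],[0,0,0]],"fingers":[0,0,0,0,0]}'
python3 -m crank '{"linear":[[0,0,20],[0,0,20],[0,0,20],[0,0,10],[0,0,0]],"turn":[[0,0,0],[0,0,0],[0,0,0],[0,0,0],[0,0,0]],"fingers":[0,0,0,0,0]}'
```

```text
t: 1.98
eef_pos: [0.6516, -0.0873, 0.29]
orientation: [180.0, 0.0, 0.2]
wrist_force: [0.5, -1.1, 0.3]
gripper_width: -0.0005
grip_force: 0.0
t: 2.6
eef_pos: [0.6504, -0.0883, 0.2198]
orientation: [-180.0, 0.1, 0.2]
wrist_force: [0.0, -0.3, -0.0]
gripper_width: -0.0001
grip_force: 0.0
```

```bash
python3 -m crank '{"linear":[[0,0,5],[0,0,5],[0,0,4],[0,0,4],[0,0,4]],"turn":[[0,0,0],[0,0,0],[0,0,0],[0,0,0],[0,0,0]],"fingers":[0,0,0,0,0]}'
python3 -m crank '{"linear":[[-1,0,4],[-2,0,4],[-2,0,4],[-2,0,4],[-2,0,4]],"turn":[[0,0,0],[0,0,0],[0,0,0],[0,0,0],[0,0,0]],"fingers":[0,0,0,0,0]}'
```

```text
t: 3.22
eef_pos: [0.6507, -0.0884, 0.1981]
orientation: [180.0, -0.0, 0.2]
wrist_force: [0.2, 0.1, -0.2]
gripper_width: -0.0003
grip_force: 0.0
t: 3.85
eef_pos: [0.6416, -0.0884, 0.1781]
orientation: [-180.0, -0.0, 0.2]
wrist_force: [-0.5, 0.6, 2.6]
gripper_width: 0.0001
grip_force: 1.2
```

```bash
python3 -m crank '{"linear":[[-2,0,4],[-2,0,4],[-2,0,4],[-2,0,4],[-1,0,4]],"turn":[[0,0,0],[0,0,0],[0,0,0],[0,0,0],[0,0,0]],"fingers":[0,0,0,0,0]}'
python3 -m crank '{"linear":[[-1,0,4],[-1,0,4],[-1,0,4],[-1,0,4],[0,0,2]],"turn":[[0,0,0],[0,0,0],[0,0,0],[0,0,0],[0,0,0]],"fingers":[0,0,0,0,0]}'
python3 -m crank '{"linear":[[0,0,1],[0,0,1],[0,0,1],[0,0,1],[0,0,1]],"turn":[[0,0,0],[0,0,0],[0,0,0],[0,0,0],[0,0,0]],"fingers":[0,0,0,0,0]}'
```

```text
t: 4.47
eef_pos: [0.6326, -0.0885, 0.1581]
orientation: [180.0, 0.0, 0.2]
wrist_force: [-0.5, 0.8, 2.7]
gripper_width: -0.0001
grip_force: 1.1
t: 5.1
eef_pos: [0.6286, -0.0884, 0.14]
orientation: [-180.0, 0.0, 0.2]
wrist_force: [-0.6, 1.0, 2.2]
gripper_width: -0.0001
grip_force: 1.0
t: 5.72
eef_pos: [0.6287, -0.0885, 0.1353]
orientation: [180.0, -0.0, 0.2]
wrist_force: [-1.8, -0.3, 2.3]
gripper_width: 0.0001
grip_force: 0.9
```

```bash
python3 -m crank '{"linear":[[0,0,1],[0,0,1],[0,0,1],[0,0,0.5],[0,0,0]],"turn":[[0,0,0],[0,0,0],[0,0,0],[0,0,0],[0,0,0]],"fingers":[0,0,0,0,0]}'
python3 -m crank '{"linear":[[0,0,0.5],[0,0,0.5],[0,0,0]],"turn":[[0,0,0],[0,0,0],[0,0,0]],"fingers":[0,0,0]}'
```

```text
t: 6.35
eef_pos: [0.6288, -0.0884, 0.1317]
orientation: [-180.0, -0.0, 0.2]
wrist_force: [0.2, -0.4, -0.0]
gripper_width: 0.0002
grip_force: 0.0
t: 6.72
eef_pos: [0.6288, -0.0884, 0.1308]
orientation: [-180.0, -0.0, 0.2]
wrist_force: [-0.4, 0.1, 0.1]
gripper_width: -0.0
grip_force: 0.4
```

```bash
for i in 1; do python3 -m crank '{"linear":[[0,0,0.5],[0,0,0.5]],"turn":[[0,0,0],[0,0,0]],"fingers":[0,0]}'; python3 -m crank '{"linear":[[0,0,0.4]],"turn":[[0,0,0]],"fingers":[0]}';python3 -m crank '{"linear":[[0,0,0.3]],"turn":[[0,0,0]],"fingers":[0]}'; done
python3 - <<'E'
from h import *
W=world(camera("top"));v,u=np.indices(W.shape[:2]);Z=W[...,2]
l=(v>165)&(v<222)&(u>290)&(u<375)&(Z<.13)&(Z>.09)
A=np.c_[W[l][:,:2],np.ones(l.sum())];p=np.linalg.lstsq(A,Z[l],rcond=None)[0];print(p,l.sum(),np.median(Z[l]))
E
```

```text
t: 6.98
eef_pos: [0.6287, -0.0884, 0.1298]
orientation: [-180.0, 0.0, 0.2]
wrist_force: [-0.9, 0.7, 1.4]
gripper_width: -0.0
grip_force: 0.9
t: 7.1
eef_pos: [0.6287, -0.0884, 0.1294]
orientation: [-180.0, 0.0, 0.2]
wrist_force: [-1.6, 0.0, 2.2]
gripper_width: -0.0003
grip_force: 0.9
t: 7.22
eef_pos: [0.6287, -0.0885, 0.1291]
orientation: [-180.0, 0.0, 0.2]
wrist_force: [-1.1, 1.5, 2.8]
gripper_width: -0.0001
grip_force: 1.3
[0.0015732  0.00220257 0.10877644] 1461 0.10974931174890931
```

Nearly shut; I press on in small steps until the stop shows in the force.

```bash
python3 -m crank '{"linear":[[0,0,0.3]],"turn":[[0,0,0]],"fingers":[0]}'; python3 -m crank '{"linear":[[0,0,0.3]],"turn":[[0,0,0]],"fingers":[0]}'
```

```text
t: 7.4
eef_pos: [0.6287, -0.0884, 0.129]
orientation: [180.0, -0.0, 0.2]
wrist_force: [-3.8, 0.3, 7.6]
gripper_width: -0.0002
grip_force: 3.8
t: 7.52
eef_pos: [0.6287, -0.0884, 0.129]
orientation: [180.0, -0.0, 0.2]
wrist_force: [-5.7, 1.5, 11.6]
gripper_width: 0.0002
grip_force: 5.5
```

```bash
python3 -m crank '{"linear":[[0,0,-20],[0,0,-50],[-20,-30,0],[-32,-30,0],[-31,-31,0]],"turn":[[0,0,0],[0,0,0],[0,0,0],[0,0,0],[0,0,0]],"fingers":[0,0,0,0,0]}'
python3 -m crank '{"linear":[[0,0,10],[0,0,16],[0,0,0]],"turn":[[0,0,0],[0,0,0],[0,0,0]],"fingers":[0,0,0]}'
python3 - <<'E'
from h import *
c=camera("top");cv2.imwrite("pics/t1.png",cv2.resize(c["img"][150:290,240:420,::-1],None,fx=4,fy=4))
W=world(c);v,u=np.indices(W.shape[:2]);Z=W[...,2]
l=(v>165)&(v<215)&(u>305)&(u<375)&(Z<.13)&(Z>.09)
A=np.c_[W[l][:,:2],np.ones(l.sum())];p=np.linalg.lstsq(A,Z[l],rcond=None)[0];print(p,l.sum(),np.median(Z[l]))
E
```

```text
t: 8.15
eef_pos: [0.5446, 0.0025, 0.1984]
orientation: [-180.0, -0.0, 0.2]
wrist_force: [-0.2, 0.0, 0.2]
gripper_width: 0.0001
grip_force: 0.0
t: 8.52
eef_pos: [0.5451, 0.0015, 0.1714]
orientation: [-180.0, 0.1, 0.2]
wrist_force: [0.3, -0.3, -0.1]
gripper_width: 0.0005
grip_force: 0.0
[0.00242097 0.01960474 0.1118355 ] 599 0.10994928415255677
```

View pics/t1.png

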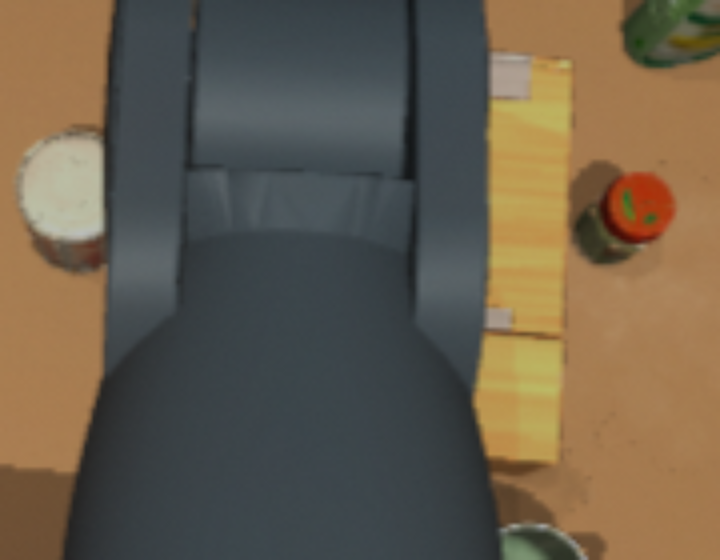

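```bash
python3 -m crank '{"linear":[[-3,0,0],[-3,0,0],[-2,0,0],[-1,0,0],[-1,0,0]],"turn":[[0,0,0],[0,0,0],[0,0,0],[0,0,0],[0,0,0]],"fingers":[0,0,0,0,0]}'
python3 -m crank '{"linear":[[-1,0,0],[-1,0,0]],"turn":[[0,0,0],[0,0,0]],"fingers":[0,0]}'
python3 - <<'E'
from h import *
c=camera("scene");cv2.imwrite("pics/s1.png",cv2.resize(c["img"][150:290,220:400,::-1],None,fx=4,fy=4))
E
```

```text
t: 9.2
eef_pos: [0.5354, 0.0018, 0.1726]
orientation: [-180.0, -0.0, 0.2]
wrist_force: [0.1, 1.3, -0.1]
gripper_width: -0.0001
grip_force: 0.0
t: 9.45
eef_pos: [0.5335, 0.0018, 0.1726]
orientation: [-180.0, -0.0, 0.2]
wrist_force: [0.7, -0.1, 0.4]
gripper_width: 0.0002
grip_force: 0.3
```

View pics/s1.png

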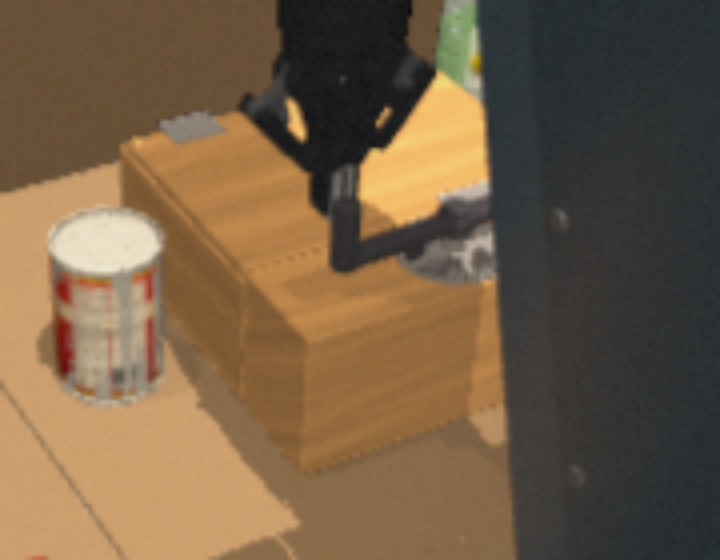

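The scene crop shows the fingertips just behind the knob at (345, 230), the lid shut, and the tin clear. Now I follow the arc.

```bash
python3 -m crank '{"linear":[[-3,-0.65,0],[-3,-0.65,0],[-3,-0.65,0]],"turn":[[0,0,-2],[0,0,-2],[0,0,-2]],"fingers":[0,0,0]}'
python3 -m crank '{"linear":[[-3,-0.65,0],[-3,-0.65,0],[-3,-0.65,0]],"turn":[[0,0,-2],[0,0,-2],[0,0,-2]],"fingers":[0,0,0]}'
```

```text
t: 9.88
eef_pos: [0.5241, 0.0034, 0.1725]
orientation: [-180.0, 0.0, 6.4]
wrist_force: [1.4, -0.0, 0.8]
gripper_width: 0.0
grip_force: 0.3
t: 10.25
eef_pos: [0.5151, 0.0039, 0.1726]
orientation: [-180.0, -0.0, 12.4]
wrist_force: [3.1, -1.3, -0.2]
gripper_width: -0.0001
grip_force: 1.4
```

```bash
for k in 1; do python3 -m crank '{"linear":[[-3,-0.65,0],[-3,-0.65,0],[-3,-0.65,0]],"turn":[[0,0,-2],[0,0,-2],[0,0,-2]],"fingers":[0,0,0]}'
python3 -m crank '{"linear":[[-3,-0.65,0],[-3,-0.65,0],[-3,-0.65,0]],"turn":[[0,0,-2],[0,0,-2],[0,0,-2]],"fingers":[0,0,0]}'
python3 -m crank '{"linear":[[-3,-0.65,0],[-3,-0.65,0],[-3,-0.65,0]],"turn":[[0,0,-2],[0,0,-2],[0,0,-2]],"fingers":[0,0,0]}'; done
```

```text
t: 10.62
eef_pos: [0.5069, 0.0038, 0.1732]
orientation: [180.0, -0.1, 18.4]
wrist_force: [7.9, 1.4, 5.1]
gripper_width: -0.0002
grip_force: 4.2
t: 11.0
eef_pos: [0.498, 0.0028, 0.1735]
orientation: [180.0, -0.2, 24.4]
wrist_force: [8.4, 5.6, 6.4]
gripper_width: 0.0002
grip_force: 4.9
t: 11.38
eef_pos: [0.489, 0.0007, 0.1734]
orientation: [180.0, -0.2, 30.4]
wrist_force: [3.6, 2.8, 3.9]
gripper_width: 0.0001
grip_force: 2.4
```

```bash
python3 -m crank '{"linear":[[-1.5,-0.34,-0.2],[-1.5,-0.34,-0.2],[-1.5,-0.34,-0.2]],"turn":[[0,0,-1],[0,0,-1],[0,0,-1]],"fingers":[0,0,0]}'
python3 -m crank '{"linear":[[-1.5,-0.34,-0.2],[-1.5,-0.34,-0.2],[-1.5,-0.34,-0.2]],"turn":[[0,0,-1],[0,0,-1],[0,0,-1]],"fingers":[0,0,0]}'
```

```text
t: 11.75
eef_pos: [0.4843, -0.001, 0.1736]
orientation: [180.0, -0.1, 33.3]
wrist_force: [6.6, 3.6, 4.5]
gripper_width: -0.0001
grip_force: 3.5
t: 12.12
eef_pos: [0.4794, -0.0029, 0.1739]
orientation: [-180.0, -0.1, 36.3]
wrist_force: [3.5, 1.5, 2.1]
gripper_width: 0.0001
grip_force: 2.1
```

```bash
python3 -m crank '{"linear":[[-1.5,-0.34,-0.3],[-1.5,-0.34,-0.3],[-1.5,-0.34,-0.3]],"turn":[[0,0,-1],[0,0,-1],[0,0,-1]],"fingers":[0,0,0]}'
python3 -m crank '{"linear":[[-1.5,-0.34,-0.3],[-1.5,-0.34,-0.3],[-1.5,-0.34,-0.3]],"turn":[[0,0,-1],[0,0,-1],[0,0,-1]],"fingers":[0,0,0]}'
python3 -m crank '{"linear":[[-1.5,-0.34,-0.2],[-1.5,-0.34,-0.2],[-1.5,-0.34,-0.2]],"turn":[[0,0,-1],[0,0,-1],[0,0,-1]],"fingers":[0,0,0]}'
python3 - <<'E'
from h import *
c=camera("scene");cv2.imwrite("pics/s2.png",cv2.resize(c["img"][150:290,220:400,::-1],None,fx=4,fy=4))
E
```

```text
t: 12.5
eef_pos: [0.4752, -0.005, 0.1746]
orientation: [180.0, -0.0, 39.3]
wrist_force: [4.1, 0.4, 0.1]
gripper_width: -0.0
grip_force: 1.7
t: 12.88
eef_pos: [0.4709, -0.0071, 0.1754]
orientation: [-180.0, -0.0, 42.3]
wrist_force: [3.8, 1.9, -0.9]
gripper_width: -0.0003
grip_force: 1.9
t: 13.25
eef_pos: [0.4667, -0.0094, 0.176]
orientation: [-180.0, 0.0, 45.3]
wrist_force: [2.9, 0.9, -1.5]
gripper_width: 0.0001
grip_force: 1.7
```

View pics/s2.png

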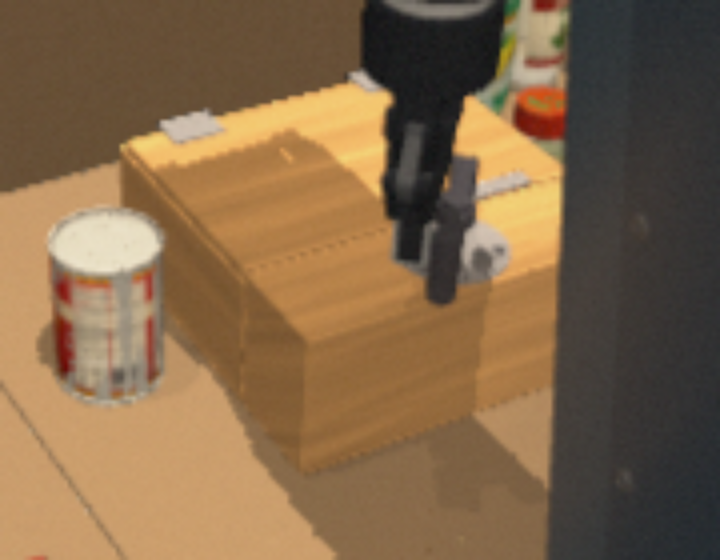

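The crop shows the knob at (445, 265), pushed by the fingertips at (410, 245), with the nose swinging towards the lid. Forces are low, so I continue.

```bash
python3 -m crank '{"linear":[[-1.5,-0.34,0],[-1.5,-0.34,0],[-1.5,-0.34,0]],"turn":[[0,0,-1],[0,0,-1],[0,0,-1]],"fingers":[0,0,0]}'
python3 -m crank '{"linear":[[-1.5,-0.34,0],[-1.5,-0.34,0],[-1.5,-0.34,0]],"turn":[[0,0,-1],[0,0,-1],[0,0,-1]],"fingers":[0,0,0]}'
python3 -m crank '{"linear":[[-1.5,-0.34,0],[-1.5,-0.34,0],[-1.5,-0.34,0]],"turn":[[0,0,-1],[0,0,-1],[0,0,-1]],"fingers":[0,0,0]}'
```

```text
t: 13.68
eef_pos: [0.463, -0.012, 0.1761]
orientation: [-180.0, -0.0, 48.3]
wrist_force: [3.3, 1.2, -0.3]
gripper_width: 0.0001
grip_force: 1.2
t: 14.05
eef_pos: [0.4594, -0.0147, 0.1761]
orientation: [-180.0, -0.0, 51.3]
wrist_force: [3.8, 1.5, -1.3]
gripper_width: 0.0
grip_force: 1.6
t: 14.42
eef_pos: [0.4557, -0.0177, 0.1761]
orientation: [-180.0, -0.0, 54.3]
wrist_force: [0.8, -0.0, -0.7]
gripper_width: 0.0003
grip_force: 0.9
```

```bash
for i in 1; do python3 -m crank '{"linear":[[-1.5,-0.34,0],[-1.5,-0.34,0],[-1.5,-0.34,0]],"turn":[[0,0,-1],[0,0,-1],[0,0,-1]],"fingers":[0,0,0]}'
python3 -m crank '{"linear":[[-1.5,-0.34,0],[-1.5,-0.34,0],[-1.5,-0.34,0]],"turn":[[0,0,-1],[0,0,-1],[0,0,-1]],"fingers":[0,0,0]}'; done
cat > k.py <<'E'
from h import *
import sys
# dark steel points above ledge round the pivot, from both cameras
for n in ("scene","top"):
    c=camera(n);W=world(c);d=W-[.5165,-.082,0];r=np.hypot(d[...,0],d[...,1])
    m=(abs(r-.085)<.012)&(W[...,2]>.145)&(W[...,2]<.19)&(d[...,0]<.03)
    q=W[m]
    if len(q): print(n,len(q),"top z",np.sort(q[:,2])[-8:].round(4));a=np.degrees(np.arctan2(-d[m][:,0],d[m][:,1]));print(np.percentile(a,[2,25,50,75,98]).round(1))
E
python3 k.py
```

```text
t: 14.8
eef_pos: [0.4525, -0.0208, 0.1761]
orientation: [-180.0, -0.0, 57.3]
wrist_force: [3.6, 1.9, -1.3]
gripper_width: 0.0002
grip_force: 1.9
t: 15.18
eef_pos: [0.4492, -0.0241, 0.1761]
orientation: [-180.0, -0.0, 60.3]
wrist_force: [2.9, 1.6, -0.0]
gripper_width: 0.0
grip_force: 1.3
scene 122 top z [0.1824 0.1829 0.1838 0.1868 0.1872 0.1881 0.1885 0.1887]
[42.  56.2 58.9 63.  66.3]
```

```bash
for i in 1; do python3 -m crank '{"linear":[[-1.5,-0.34,0],[-1.5,-0.34,0],[-1.5,-0.34,0]],"turn":[[0,0,-1],[0,0,-1],[0,0,-1]],"fingers":[0,0,0]}'
python3 -m crank '{"linear":[[-1.5,-0.34,0],[-1.5,-0.34,0],[-1.5,-0.34,0]],"turn":[[0,0,-1],[0,0,-1],[0,0,-1]],"fingers":[0,0,0]}'; done
python3 k.py
```

```text
t: 15.65
eef_pos: [0.446, -0.0276, 0.176]
orientation: [-180.0, -0.0, 63.3]
wrist_force: [-0.1, 0.6, 0.2]
gripper_width: -0.0001
grip_force: 0.0
t: 16.02
eef_pos: [0.4431, -0.0312, 0.176]
orientation: [-180.0, -0.0, 66.3]
wrist_force: [0.2, 0.3, -0.9]
gripper_width: -0.0008
grip_force: 0.0
scene 122 top z [0.1818 0.182  0.184  0.1852 0.1858 0.1865 0.189  0.1891]
[47.6 62.5 65.  68.9 72.7]
```

Run:
```python
from h import *
c=camera("scene");cv2.imwrite("pics/s3.png",cv2.resize(c["img"][170:260,280:400,::-1],None,fx=6,fy=6,interpolation=cv2.INTER_CUBIC))
```

```text
(no output)
```

View pics/s3.png

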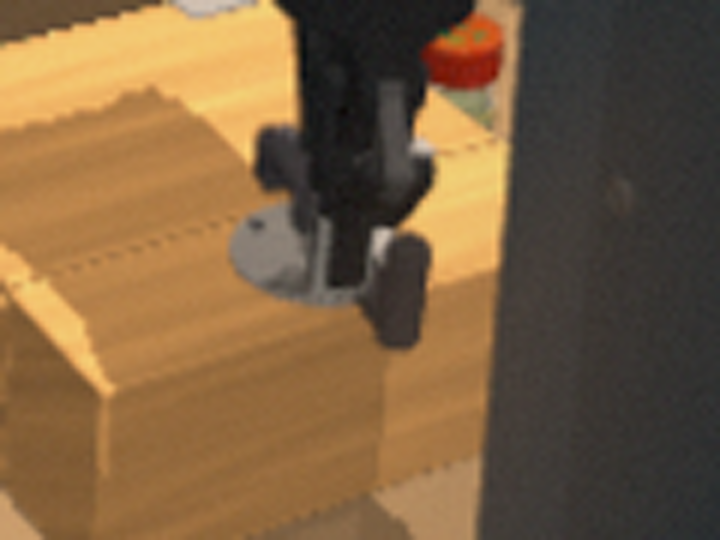

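The knob, at (400, 290) in the crop, has run ahead of the fingertips at (350, 250), leaving a gap, so it has probably dropped. I'll measure its height.

```bash
cat > k2.py <<'E'
from h import *
c=camera("scene");W=world(c);I=c["img"].astype(int)
v,u=np.indices(W.shape[:2])
m=(u>=342)&(u<=352)&(v>=205)&(v<=232)&(I.max(-1)<110)&(W[...,2]>.12)
d=W-[.5165,-.082,0]
m&=abs(np.hypot(d[...,0],d[...,1])-.083)<.02
q=W[m];q=q[q[:,2]>.15];print(m.sum(),np.median(q,0),np.sort(q[:,2])[-8:],W[m][:,2].min())
x=np.median(q[:,:2],0)-[.5165,-.082];print(np.hypot(*x),np.degrees(np.arctan2(-x[0],x[1])))
# fingers-free reference: reproject of knob top rim in this camera for lift 0 / 6mm at several angles
for a in (75,80,85,90):
  for z in (.175,.181):
    t=np.radians(a);p=c["R"]@np.array([.5165-.085*np.sin(t),-.082+.085*np.cos(t),z])+c["t"];p=c["camera_matrix"]@p;print(a,z,(p[:2]/p[2]).round(1),end=" ")
E
python3 k2.py
```

```text
142 [ 0.42687453 -0.05105379  0.16567015] [0.17508127 0.17519714 0.17552238 0.17558368 0.17563995 0.1757026
 0.17605041 0.17605051] 0.129410023261721
0.0948176861418184 70.95104476898611
75 0.175 [348.5 208.8] 75 0.181 [348.8 206.7] 80 0.175 [351.4 208.3] 80 0.181 [351.7 206.1] 85 0.175 [354.2 207.6] 85 0.181 [354.5 205.5] 90 0.175 [356.8 206.8] 90 0.181 [357.1 204.7]
```

The knob top reads z≈0.1757 (0.175 = down) with no contact force, so it has dropped in. I back off, raise, and check from above.

```bash
python3 -m crank '{"linear":[[5,0,0],[0,0,-25],[0,0,-40],[0,-40,-40],[0,-40,0]],"turn":[[0,0,0],[0,0,0],[0,0,0],[0,0,0],[0,0,0]],"fingers":[0,0,0,0,0]}'
python3 -m crank '{"linear":[[40,-20,0],[45,-20,0],[45,-20,0],[45,-20,0],[0,0,0]],"turn":[[0,0,0],[0,0,0],[0,0,0],[0,0,0],[0,0,0]],"fingers":[0,0,0,0,0]}'
python3 k2.py
python3 - <<'E'
from h import *
c=camera("top");cv2.imwrite("pics/t2.png",cv2.resize(c["img"][150:310,240:420,::-1],None,fx=3.5,fy=3.5))
W=world(c);d=W-[.5165,-.082,0];r=np.hypot(d[...,0],d[...,1])
m=(r<.1)&(r>.065)&(W[...,2]>.16)&(W[...,2]<.19)&(d[...,0]<0)
if m.any():
    x=np.median(W[m],0);print(m.sum(),x,np.degrees(np.arctan2(.5165-x[0],x[1]+.082)))
E
```

```text
t: 16.85
eef_pos: [0.3725, 0.0063, 0.2834]
orientation: [179.8, -0.1, 66.2]
wrist_force: [-0.7, 0.8, -0.8]
gripper_width: -0.0002
grip_force: 0.0
t: 17.48
eef_pos: [0.369, 0.2009, 0.2809]
orientation: [-180.0, -0.0, 66.5]
wrist_force: [-0.2, -0.7, 0.3]
gripper_width: 0.0002
grip_force: 0.0
145 [ 0.42686013 -0.05154149  0.16518595] [0.17558829 0.17577506 0.17587545 0.1759143  0.17593495 0.17607287
 0.17610828 0.17666086] 0.1284079755683983
0.09467326698817367 71.23288019605606
75 0.175 [348.5 208.8] 75 0.181 [348.8 206.7] 80 0.175 [351.4 208.3] 80 0.181 [351.7 206.1] 85 0.175 [354.2 207.6] 85 0.181 [354.5 205.5] 90 0.175 [356.8 206.8] 90 0.181 [357.1 204.7] 47 [ 0.43373037 -0.05753097  0.17342326] 73.53084047631177
```

View pics/t2.png

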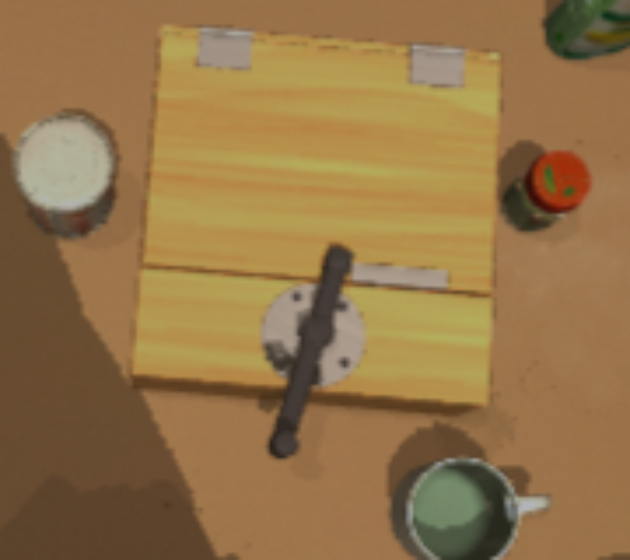

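The top view shows the lid shut flush and the handle across it, with the knob at (284, 443). The knob top is at z 0.1734 against 0.1738 at the start, so it is fully down. The handle angle is about 1.31 rad, and the tin, jar and mug are untouched.

```bash
python3 -c "from station import sign_off;print(sign_off())"
```

```text
the job is handed in; nothing more can be done
None
```

The lid is shut and the handle has dropped into its notch at about 1.31 rad. The hardest pushes were about 12 N on the lid and about 10 N on the knob (harm limits 30 N and 11 N), the tin, jar and mug were not touched, and the job is handed in at about 17.6 s.

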